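# Bring the thread turret to its next station and load the missing spool

### The arm

A 7-joint arm with a two-finger parallel gripper is mounted at the origin on the work surface. World frame = base frame: x ahead of the robot, y to its left, z up, the work surface at z = 0. Lengths are in m, angles in rad, forces in N, time in s.
With the tool pointing down it reaches from about 0.4 to 0.875 m from the base axis. Payload 19.3 kg.
Tool frame: the origin (TCP) lies at the very end of the fingers, on their centre line; the grasp point (between the pads) lies bot.tcp_to_grasp behind it (bot.tcp_to_grasp is the distance from the TCP to the grasp point, in m); z points along the fingers, y is the direction in which the jaws open and shut (so a half turn about z gives the same grasp; the last joint's range is limited). The gripper opens to 85 mm and grips with 20 to 120 N. Pads are 22 mm wide; open, the fingers measure 114 mm over their backs; the gripper's body (76 mm by 85 mm) begins 54 mm behind the grasp point. The pads swing forward as they close: fully open they stand 13 mm farther back than shut.
Start: joints at [-1.359, 0.521, -0.036, 1.599, 0.021, 1.021, -0.113], TCP at [0.174, 0.6, 0.231] pointing down, gripper open.
Joint ranges: [-2.91, 2.91], [-0.3, 2.13], [-1.5, 1.42], [0.17, 2.43], [-1.26, 4.41], [0.16, 1.93], [-2.52, 2.52]. Speed limits (rad/s): [1.89, 1.89, 2.39, 2.39, 3.01, 3.01, 3.01].

### API

Orientations are given as [roll, pitch, yaw] about the fixed x, y, z axes, in that order (R = Rz(yaw) Ry(pitch) Rx(roll)).
In Python, from workcell import bot gives the robot as it stands.
- The arm moves only by the tool servo_tool, never from a script. Its argument "targets" is a list of rows, each a list of 2 entries, a list of its own where there are three numbers: the shift along the tool's x, y, z in units of 0.05 m (1.0 is 0.05 m), then the turn about the tool's z in units of 5 degrees (1.0 is 5 degrees). A call has 1 to 12 rows; each row shifts and turns the commanded pose from where the row before left it, along the tool's axes as they then stand; what a row does not reach is not made up. A row lasts 1/8 s, in which the tool goes at most 62.5 mm and 10.7 degrees, less where a joint would pass 70% of its speed; a pose out of reach is approached as far as the arm can. A call with a number of a shift or a turn outside -1 to 1 is refused whole. A call with a gripper value outside its range is refused whole. "gripper" is the opening, from -1 (shut) to 1 (fully open), so that 0 is half open, set as the call begins (left out, the last holds). The fingers move at their own pace and stop on an object; "newtons" is the grip in N (left out, the last holds). Time passes only in rows, so rows that do not move let the fingers close. It gives the time, the measured TCP pose, the force and the opening at its end, in the units of the state.
- bot.observe(): the state, without advancing time (a new reading comes with each control period).
- bot.grab_frame(name): name is "scene" or "top" or "wrist"; returns the picture (384x512x3 uint8, blue, green, red); there is no depth.
- bot.get_calibration(name): a dict with "fx", "fy", "cx", "cy" (pixels), "pose" (4x4, takes a point from camera to world coordinates). Camera axes: x right, y up, looking along -z (the intrinsics and any distortion apply to the point x, -y, -z); pixel columns grow to the right and rows downward; lengths in m; the calibration is good to about 2 mm. A picture is of the moment at which its call begins: read the wrist's pose just before it. get_calibration takes no time and is no camera call; for the wrist camera it gives the pose at the moment of the call.
- bot.job_done(): hands the job in, once; it reports no verdict.
The state is a dict: "clock": time; "qpos": joint angles; "qd": joint speeds; "joint_efforts": joint torques, N m; "position": TCP position; "tool_rot": TCP orientation; "force": force on the tool from outside, world axes, zero at the start; "moment": the same for the moment, N m; "grip_width": finger opening in m.
Only numpy, scipy, OpenCV 4.12 (cv2) and the standard library are available. Lean on these libraries where they do the work, as an engineer would, in place of code of your own. Each camera call takes 0.05 s, during which the arm holds its last target.

### The job

The six-spool thread turret has been left between stations. Push it on round by its near upright handle, anticlockwise seen from above, until the roller has dropped right to the bottom of the next notch and the turret comes up firm there, but do not force it on past the notch. Then set the loose cream spool upright on the empty spindle, lowered gently until it sits fully down on its flange, and let go; leave the other spools, the cone and the thimble where they stand.

Things in the scene. Friction and masses are not known exactly. Their poses are not given: they have to be found in the camera images.
- turret (a joint): Angle of the turret (rad, grows anticlockwise seen from above). Six notches 60 degrees apart; at the start it stands between two, at -0.76 to -0.42. The next notch is home at somewhere from -0.20 to +0.20: the detent block is clamped anywhere along its slotted sector, so the exact angle has to be felt. The turret has a heavy drag and stays where it is left.
- roller (a joint): Spring roller of the detent (m), a 16 mm brass roller on a red block beside the plate's rim: about 0.005 while it rides on the rim, 0 when right at the bottom of a notch. Going anticlockwise it runs about 20 mm down a gentle ramp (measured at the rim, 130 mm from the axis), then meets the notch's steep far side. The drag can stop the turret on the ramp, so the roller must be pushed right in.
- hub (a point): On the vertical axis of the turret, at the top of the hub cap, 110 mm above the bench; does not move. Turret plate: aluminium with steel notched rim, 260 mm across, top 60 mm above the bench. The spools that stand on it reach 184 mm above the bench, centred 95 mm from the axis. A feed head with a guide arm (240 mm high) stands outside, over one of them.
- handle_a (a point): In the axis of the nearest of the three upright black handles (their sleeves revolve freely), 25 mm below its top: 22 mm across, 73 to 173 mm above the bench, 178 mm from the axis on a flat steel arm (22 mm wide, 63 to 73 mm above the bench). At home it stands 30 degrees anticlockwise of the side that faces the robot. Steady push needed: 3 to 6 N on the rim, 0 to 3 N on the ramp, then a firm stop; above about 20 N the roller is forced out again.
- spindle_foot (a point): Centre of the flange (40 mm across, top face 64 mm above the bench) of the one empty spindle, on the turret 95 mm from the axis. The spindle is a steel pin 17 mm across that rises 70 mm above this point, its last 10 mm tapered. x, y, z as the turret's; z is up.
- notch_past (a point): On the notched rim of the turret, 14 mm beyond the notch that is to take the roller, on its far side: where the roller would come if the turret were forced on too far. Turns with the turret.
- spool_mid (a point): Centre, half-way up, of the loose cream spool, 120 mm tall and standing on the bench (this point is 60 mm above its foot). Yarn 44 mm across from 8 to 104 mm up; dark tube 26 mm across, its ends bare, with a 20 mm bore right through. 100 to 160 g. Seated, this point is 60 mm above the flange of the spindle.
- rust_spool: Loose rust-brown spool, same size as the cream one; origin at the centre of its foot. Not to be disturbed.
- blue_spool: Loose grey-blue spool, same size as the cream one; origin at the centre of its foot. Not to be disturbed.
- cone: Big tan yarn cone, 112 mm across the foot, 175 mm tall; origin at the centre of its foot. Not to be disturbed.
- thimble: Dark steel thimble, 21 mm across, 22 mm tall; origin at the centre of its foot. Not to be disturbed.
There are look-alikes about, which are no part of the job. Of the things that look like the part that bears spool_mid, the largest one is meant.

How it is judged:
On the way, in this order (a step that is already met when the one before it is completed fails the run):
1. the turret is home: the roller is fully in the next notch (value of joint roller below 0.0008 m and value of joint turret between -0.28 and 0.28 rad), for 0.2 s.
2. the cream spool is fully down on the empty spindle, with the turret still home (all of step 1 and horizontal distance between spool_mid and spindle_foot below 0.006 m and z of spool_mid in the frame of spindle_foot between 0.057 and 0.0625 m and angle between spool_mid's own z axis and vertical below 0.08 rad), for 0.2 s.
At the end, for the whole second after the job is handed in: The roller is within 0.8 mm of the bottom of the next notch and the turret at rest; the cream spool stands upright (within 0.08 rad) on the once empty spindle, centred within 6 mm and down on its flange within 2.5 mm, let go (all of step 2 and velocity of joint turret between -0.05 and 0.05 rad/s); the robot touches nothing.
It fails at once if the turret is forced on past the notch: the roller is driven out over the notch's far side (value of joint turret above 0.33 rad or horizontal distance between roller and notch_past below 0.008 m).
It fails at once if the spool is let fall on the spindle instead of being lowered gently: it comes down over it faster than 0.4 m/s (horizontal distance between spool_mid and spindle_foot below 0.015 m and z of spool_mid in the frame of spindle_foot below 0.14 m and linear speed of spool above 0.4 m/s).
It fails at once if another spool, the cone or the thimble is moved more than 20 mm or knocked over (distance of any of rust_spool, blue_spool, cone, thimble from where it was at the start of the episode above 0.02 m or angle between any of rust_spool, blue_spool, cone, thimble's own z axis and vertical above 0.5 rad).
It also fails if it takes over 67 s, if anything falls off the work surface, if the arm or the gripper's body presses on something with over 40 N, if the wrist force passes 120 N, or if a joint passes its speed limit or range.

## Working session

There is one attempt and no reset: what is moved stays moved. The work goes in short steps, Python scripts to look and compute and a tool call to move; the robot and the scene stay as the last step left them, time stands still between calls to the robot, and variables do not carry over. Pictures are saved under pics/ and viewed, and the job is handed in when it is done.

Besides the shell and the picture viewer there is one more tool, called after "Call:" as a command line: name --argument value ..., lists and objects as JSON in quotes. servo_tool: Moves the arm, as the interface text tells. Its arguments: {"type":"object","properties":{"targets":{"type":"array","items":{"type":"array"}},"gripper":{"type":"number"},"newtons":{"type":"number"}},"required":["targets"]}

```bash
mkdir -p pics; ls; python3 - <<'E'
from workcell import bot
import cv2,numpy as np
np.set_printoptions(precision=4,suppress=True)
print(bot.observe(), bot.tcp_to_grasp)
for n in ["scene","top","wrist"]:
    c=bot.get_calibration(n); print(n,c)
    cv2.imwrite(f"pics/{n}0.png",bot.grab_frame(n))
E
```

```text
pics
{'clock': 0.0, 'qpos': array([-1.3592,  0.522 , -0.0363,  1.6   ,  0.0212,  1.0211, -0.1128]), 'qd': array([-0.0023, -0.0004, -0.0007,  0.0012,  0.0006, -0.0009,  0.0013]), 'joint_efforts': array([ -0.0005, -92.7096,   1.9796, -36.9957,   0.018 ,   0.0078,
         0.    ]), 'position': array([0.1737, 0.6   , 0.2307]), 'tool_rot': array([-3.1405,  0.0001,  2.8598]), 'force': array([ 0.3414, -0.0721, -0.2652]), 'moment': array([0.0106, 0.0097, 0.0053]), 'grip_width': 0.08492791847742148} 0.0187
scene {'fx': 383.5416696875428, 'fy': 383.5416696875428, 'cx': 256.6173239974477, 'cy': 194.20702151721116, 'pose': array([[ 0.8736, -0.3129,  0.3728,  0.9442],
       [ 0.4865,  0.5815, -0.652 , -0.7094],
       [-0.0127,  0.751 ,  0.6602,  0.8086],
       [ 0.    ,  0.    ,  0.    ,  1.    ]])}
top {'fx': 441.3257876697104, 'fy': 441.3257876697104, 'cx': 249.1430017475981, 'cy': 181.04936523773318, 'pose': array([[ 0.0209,  0.9964, -0.0821,  0.4427],
       [-0.9995,  0.0229,  0.0237, -0.027 ],
       [ 0.0255,  0.0816,  0.9963,  1.5202],
       [ 0.    ,  0.    ,  0.    ,  1.    ]])}
wrist {'fx': 270.18033383233706, 'fy': 270.18033383233706, 'cx': 251.58935707750663, 'cy': 187.23506435573017, 'pose': array([[ 0.2779, -0.9077, -0.3143,  0.0931],
       [ 0.9606,  0.2624,  0.0914,  0.6247],
       [-0.0005, -0.3274,  0.9449,  0.374 ],
       [ 0.    ,  0.    ,  0.    ,  1.    ]])}
```

View pics/scene0.png

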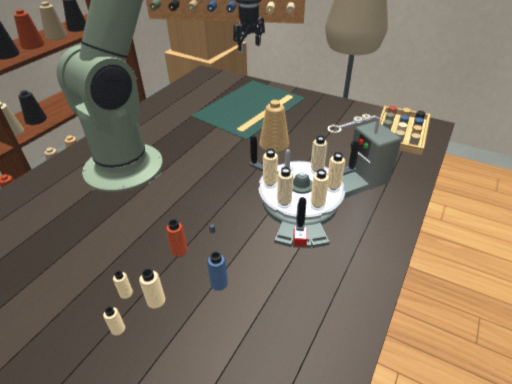

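View pics/top0.png

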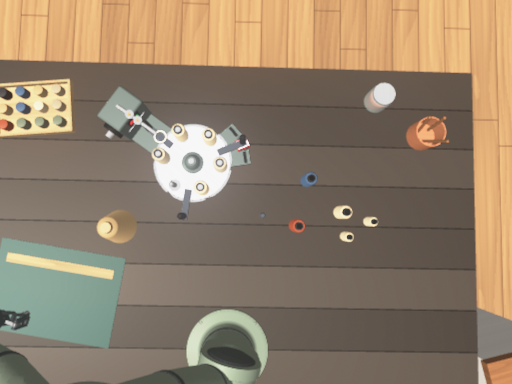

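View pics/wrist0.png

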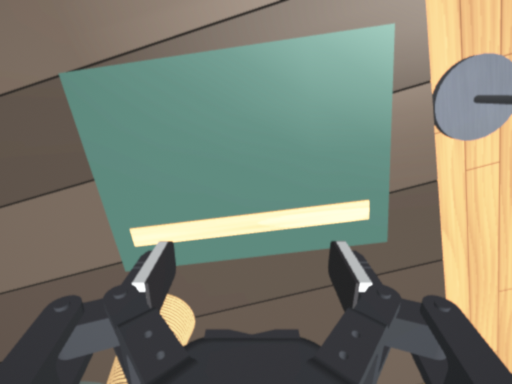

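```bash
cat > h.py <<'E'
import numpy as np,cv2
from workcell import bot
np.set_printoptions(precision=4,suppress=True)
def ray(c,u,v):
    d=np.array([(u-c["cx"])/c["fx"],-(v-c["cy"])/c["fy"],-1.]); P=np.array(c["pose"]); d=P[:3,:3]@d
    return P[:3,3],d/np.linalg.norm(d)
def onz(c,u,v,z):
    o,d=ray(c,u,v); return o+d*(z-o[2])/d[2]
def proj(c,p):
    P=np.array(c["pose"]); q=P[:3,:3].T@(np.asarray(p,float)-P[:3,3]); return np.array([c["cx"]+c["fx"]*q[0]/-q[2], c["cy"]+c["fy"]*q[1]/q[2]])
def tri(*rs):
    A=np.zeros((3,3));b=np.zeros(3)
    for o,d in rs:
        M=np.eye(3)-np.outer(d,d);A+=M;b+=M@o
    p=np.linalg.solve(A,b); return p,[np.linalg.norm((np.eye(3)-np.outer(d,d))@(p-o)) for o,d in rs]
E
python3 - <<'E'
from h import *
t=cv2.imread("pics/top0.png");s=cv2.imread("pics/scene0.png")
def crop(im,x0,x1,y0,y1,k,n): cv2.imwrite(f"pics/{n}.png",cv2.resize(im[y0:y1,x0:x1],None,fx=k,fy=k,interpolation=cv2.INTER_CUBIC))
crop(t,90,270,80,230,4,"ct1");crop(t,250,390,160,260,5,"ct2")
crop(s,230,400,80,260,3.3,"cs1");crop(s,90,250,200,345,4,"cs2")
c=bot.get_calibration("top")
print(onz(c,193,162,.11),onz(c,184,212,.173),onz(c,346,212,.12),onz(c,297,226,.06),onz(c,309,180,.06),onz(c,262,216,.02),onz(c,104,227,.175))
E
```

```text
[0.6161 0.1208 0.11  ] [0.4549 0.1366 0.173 ] [ 0.4663 -0.3709  0.12  ] [ 0.4178 -0.223   0.06  ] [ 0.5711 -0.2613  0.06  ] [ 0.4484 -0.1089  0.02  ] [0.4048 0.3746 0.175 ]
```

View pics/ct1.png

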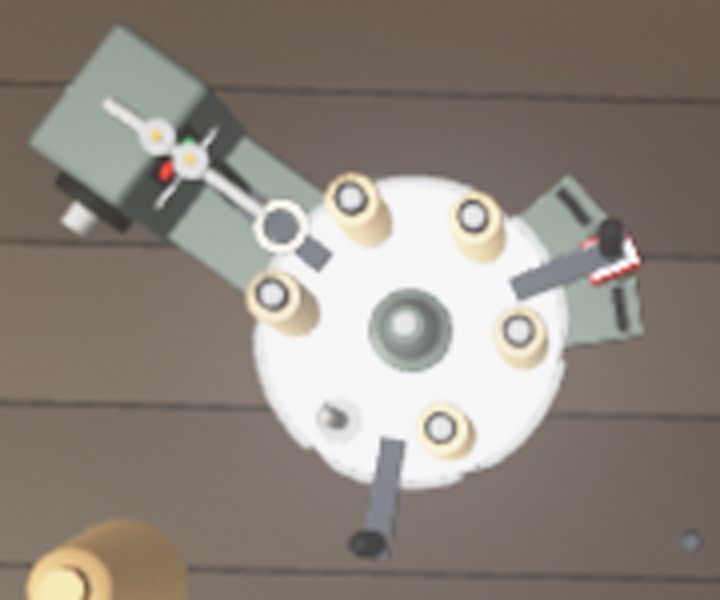

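View pics/ct2.png

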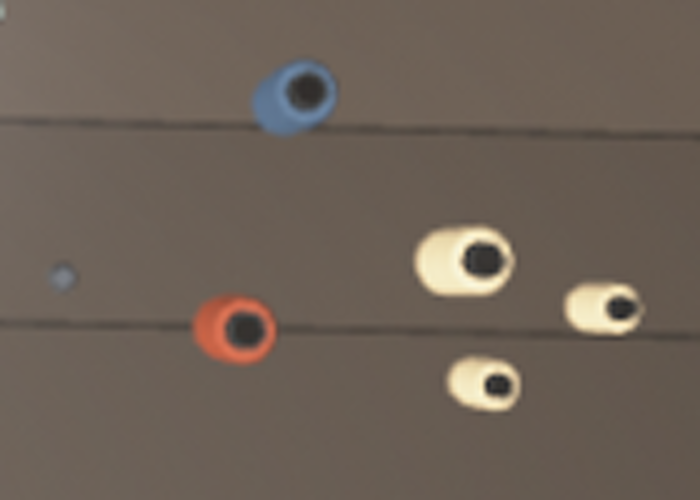

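View pics/cs1.png

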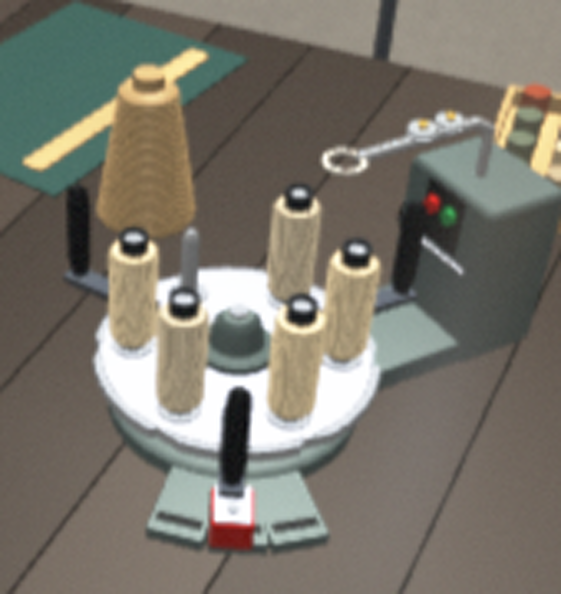

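View pics/cs2.png

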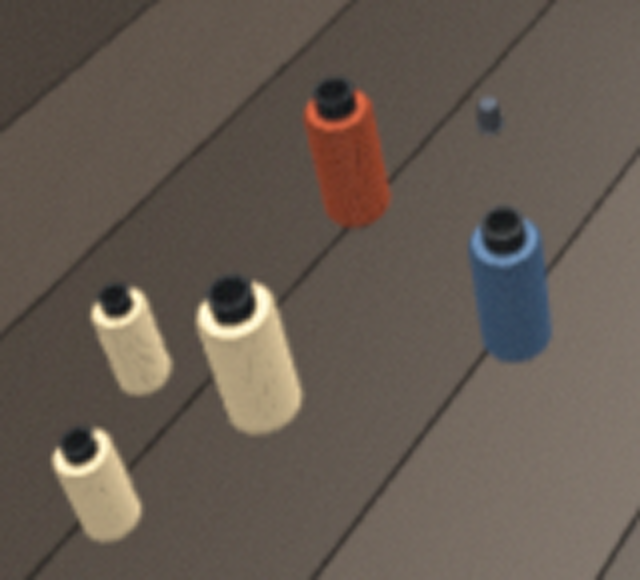

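```bash
cat > m.py <<'E'
from h import *
T=bot.get_calibration("top");S=bot.get_calibration("scene")
P={"hub":((405,323),(240,312)),"handle":((368,541),(77,190)),"spindletip":((341,414),(190,232)),"hB":((611,230),(238,392)),"sp1":((519,331),(183,298)),"sp2":((440,428),(133,240)),"sp3":((272,294),(298,196)),"sp4":((351,196),(357,250)),"sp5":((473,215),(302,306)),"ring":((280,226),(346,161)),
}
for k,(a,b) in P.items():
    print(k,*tri(ray(T,90+(a[0]-1.5)/4,80+(a[1]-1.5)/4),ray(S,230+(b[0]-1)/3.3,80+(b[1]-1)/3.3)))
Q={"cream":((484,259),(234,290)),"s1":((622,308),(117,299)),"s2":((498,385),(79,444)),"rust":((246,330),(336,94)),"blue":((308,91),(504,226)),"thimble":((63,275),(490,105))}
for k,(a,b) in Q.items():
    print(k,*tri(ray(T,250+(a[0]-2)/5,160+(a[1]-2)/5),ray(S,90+(b[0]-1.5)/4,200+(b[1]-1.5)/4)))
E
python3 m.py
```

```text
hub [0.622  0.1284 0.104 ] [np.float64(4.994632818116209e-05), np.float64(4.994632818129059e-05)]
handle [0.4465 0.1441 0.1702] [np.float64(0.0004835365632532959), np.float64(0.00048353656325332876)]
spindletip [0.5468 0.1734 0.138 ] [np.float64(0.002334908044465407), np.float64(0.00233490804446559)]
hB [ 0.6897 -0.0358  0.1668] [np.float64(0.0007557397507086175), np.float64(0.000755739750708342)]
sp1 [0.6085 0.0332 0.1797] [np.float64(0.0001934974667973568), np.float64(0.00019349746679748044)]
sp2 [0.5329 0.0913 0.1758] [np.float64(0.00015677579088026064), np.float64(0.0001567757908803582)]
sp3 [0.6324 0.2224 0.1757] [np.float64(0.0003461489752761138), np.float64(0.000346148975276237)]
sp4 [0.7092 0.1644 0.1785] [np.float64(0.00042218335104810114), np.float64(0.00042218335104807)]
sp5 [0.6969 0.0707 0.1784] [np.float64(0.00031255984736733994), np.float64(0.00031255984736733425)]
ring [0.6754 0.2082 0.2322] [np.float64(0.00024048175416367196), np.float64(0.00024048175416335196)]
cream [ 0.4689 -0.3719  0.1183] [np.float64(0.0008811208560151589), np.float64(0.0008811208560152716)]
s1 [ 0.4468 -0.4366  0.1701] [np.float64(0.011121154317366733), np.float64(0.011121154317366808)]
s2 [ 0.3748 -0.4282 -0.0261] [np.float64(0.012637818401399452), np.float64(0.012637818401399383)]
rust [ 0.4206 -0.221   0.1145] [np.float64(0.0006357294499869088), np.float64(0.0006357294499869519)]
blue [ 0.574  -0.2593  0.1144] [np.float64(0.0004647643410801673), np.float64(0.00046476434108010405)]
thimble [ 0.4531 -0.1095  0.019 ] [np.float64(2.152113546656305e-05), np.float64(2.152113546646277e-05)]
```

```bash
cat >> m.py <<'E'
from scipy.optimize import least_squares
print("--fit")
def g(k): a,b=P[k]; return tri(ray(T,90+(a[0]-1.5)/4,80+(a[1]-1.5)/4),ray(S,230+(b[0]-1)/3.3,80+(b[1]-1)/3.3))[0]
names=["sp2","sp1","sp5","sp4","sp3"]
M=np.array([g(k)[:2] for k in names]); H=np.array([g("handle"),g("hB")])[:,:2]
def model(q):
    th=q[2]+np.deg2rad(60*np.arange(5)); s=q[:2]+.095*np.c_[np.cos(th),np.sin(th)]
    ph=q[3]+np.deg2rad([0,120]); h=q[:2]+.178*np.c_[np.cos(ph),np.sin(ph)]
    return s,h
r=least_squares(lambda q:np.r_[(model(q)[0]-M).ravel(),(model(q)[1]-H).ravel()],[.622,.128,3.5,3.05])
print(r.x,np.rad2deg(r.x[2:]),r.fun*1e3)
for nm,(u,v) in {"sA":(622,308),"sB":(498,385)}.items(): print(nm,onz(T,250+(u-2)/5,160+(v-2)/5,.08))
E
python3 m.py | sed -n '/fit/,$p'
```

```text
--fit
[0.6208 0.1273 3.5394 3.0316] [202.7911 173.6969] [ 0.3879 -0.7948  0.4509 -0.163  -0.455  -0.8073 -0.752  -0.2872  0.3611
 -0.804  -2.6114  2.7455  2.6184  0.1109]
sA [ 0.4389 -0.473   0.08  ]
sB [ 0.3872 -0.3914  0.08  ]
```

Call:
servo_tool --targets '[[[-0.77,-0.72,0],0],[[-0.77,-0.72,0],0],[[-0.77,-0.72,0],0],[[-0.77,-0.72,0],0],[[-0.77,-0.72,0],0],[[-0.77,-0.72,0],0],[[-0.77,-0.72,0],0],[[-0.77,-0.72,0],0],[[-0.77,-0.72,0],0],[[-0.77,-0.72,0],-1],[[0,0,0],-1.2],[[0,0,0],0]]' --gripper 1

```text
out of range: row 11 has -1.2, outside -1 to 1
```

Call:
servo_tool --targets '[[[-0.77,-0.72,0],0],[[-0.77,-0.72,0],0],[[-0.77,-0.72,0],0],[[-0.77,-0.72,0],0],[[-0.77,-0.72,0],0],[[-0.77,-0.72,0],0],[[-0.77,-0.72,0],0],[[-0.77,-0.72,0],0],[[-0.77,-0.72,0],0],[[-0.77,-0.72,0],-1],[[0,0,0],-1],[[0,0,0],-0.2]]' --gripper 1

```text
clock: 1.65
position: [0.4435, 0.1472, 0.2312]
tool_rot: [-3.142, -0.0, 3.051]
force: [-0.5, -0.4, 0.2]
grip_width: 0.0853
```

```bash
python3 - <<'E'
from h import *
c=bot.get_calibration("wrist"); im=bot.grab_frame("wrist")
for p in [(.445,.147,.173),(.5468,.1734,.134)]: print(proj(c,p))
cv2.imwrite("pics/w1.png",im); print(bot.observe()["position"],bot.observe()["tool_rot"])
E
```

```text
[250.0504 205.759 ]
[283.7111 277.2178]
[0.4433 0.1476 0.2312] [ 3.1416 -0.0003  3.0521]
```

View pics/w1.png

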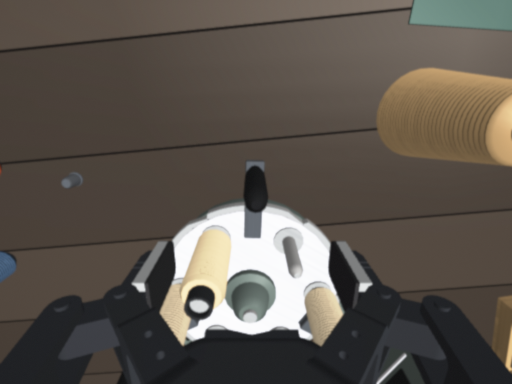

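Call:
servo_tool --targets '[[[0,0,0.58],0],[[0,0,0.58],0],[[0,0,0.58],0],[[0,0,0.58],0],[[0,0,0],0]]'

```text
clock: 2.33
position: [0.4423, 0.1477, 0.1141]
tool_rot: [-3.14, -0.003, 3.052]
force: [0.2, 0.1, 0.9]
grip_width: 0.0854
```

Call:
servo_tool --targets '[[[0,0,0],0],[[0,0,0],0],[[0,0,0],0],[[0,0,0],0]]' --gripper -0.2 --newtons 20

```text
clock: 2.82
position: [0.4436, 0.1475, 0.1157]
tool_rot: [3.141, 0.0, 3.052]
force: [-0.3, 0.6, -1.3]
grip_width: 0.0345
```

Call:
servo_tool --targets '[[[0,-0.12,0],0],[[0,-0.12,0],-0.4],[[0,-0.12,0],-0.4],[[0,-0.12,0],-0.4],[[0,-0.12,0],-0.4],[[0,-0.12,0],-0.4]]'

```text
clock: 3.58
position: [0.4426, 0.1119, 0.1155]
tool_rot: [3.141, 0.001, -3.055]
force: [-0.5, 6.4, 0.6]
grip_width: 0.0343
```

```bash
python3 - <<'E'
from h import *
im=bot.grab_frame("wrist"); cv2.imwrite("pics/w2.png",im); o=bot.observe(); print(o["position"],o["force"])
E
```

```text
[0.4426 0.111  0.1155] [-0.9448  2.7914  1.2186]
```

View pics/w2.png

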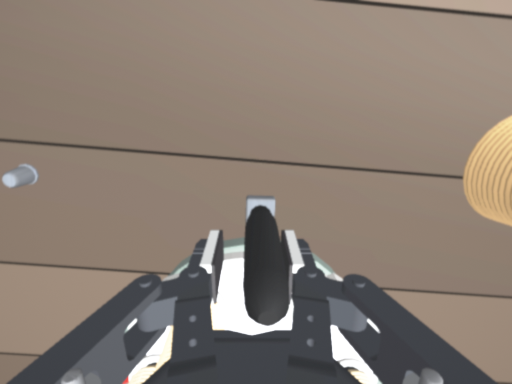

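Call:
servo_tool --targets '[[[0,-0.12,0],-0.4],[[0,-0.12,0],-0.4],[[0,-0.12,0],-0.4],[[0,-0.12,0],-0.4]]'

```text
clock: 4.12
position: [0.4457, 0.0881, 0.1155]
tool_rot: [3.141, 0.001, -2.916]
force: [-0.6, 5.8, 1.7]
grip_width: 0.0341
```

Call:
servo_tool --targets '[[[0,-0.06,0],-0.2],[[0,-0.06,0],-0.2]]'

```text
clock: 4.38
position: [0.4471, 0.0821, 0.1155]
tool_rot: [3.141, 0.0, -2.882]
force: [-1.0, 5.2, 2.0]
grip_width: 0.0341
```

Call:
servo_tool --targets '[[[0,-0.06,0],-0.2],[[0,-0.06,0],-0.2]]'

```text
clock: 4.62
position: [0.4486, 0.0759, 0.1154]
tool_rot: [-3.142, 0.0, -2.847]
force: [0.1, 2.1, 1.5]
grip_width: 0.0343
```

Call:
servo_tool --targets '[[[0,-0.06,0],-0.2],[[0,-0.06,0],-0.2]]'

```text
clock: 4.88
position: [0.4504, 0.07, 0.1153]
tool_rot: [-3.141, -0.0, -2.812]
force: [-0.3, 0.3, 1.0]
grip_width: 0.0342
```

Call:
servo_tool --targets '[[[0,-0.06,0],-0.2],[[0,-0.06,0],-0.2]]'

```text
clock: 5.12
position: [0.4524, 0.0646, 0.1153]
tool_rot: [3.142, -0.0, -2.777]
force: [-1.0, 2.2, 1.1]
grip_width: 0.0341
```

Call:
servo_tool --targets '[[[0,-0.06,0],-0.2]]'

```text
clock: 5.25
position: [0.4535, 0.0618, 0.1153]
tool_rot: [3.142, -0.0, -2.759]
force: [-0.8, 1.5, 0.4]
grip_width: 0.0338
```

Call:
servo_tool --targets '[[[0,-0.05,0],-0.15]]'

```text
clock: 5.38
position: [0.4544, 0.0595, 0.1153]
tool_rot: [3.142, -0.0, -2.746]
force: [-1.1, 2.0, -0.2]
grip_width: 0.0342
```

Call:
servo_tool --targets '[[[0,-0.04,0],-0.13]]'

```text
clock: 5.5
position: [0.4552, 0.0577, 0.1153]
tool_rot: [3.142, -0.0, -2.735]
force: [-0.6, 1.9, 0.3]
grip_width: 0.034
```

Call:
servo_tool --targets '[[[0,-0.03,0],-0.1]]'

```text
clock: 5.62
position: [0.4558, 0.0563, 0.1153]
tool_rot: [3.142, -0.0, -2.726]
force: [0.3, 2.9, 0.4]
grip_width: 0.0339
```

Call:
servo_tool --targets '[[[0,-0.02,0],-0.1]]'

```text
clock: 5.75
position: [0.4561, 0.0554, 0.1153]
tool_rot: [-3.142, -0.0, -2.718]
force: [-0.3, 1.3, -0.2]
grip_width: 0.0342
```

Call:
servo_tool --targets '[[[0,-0.03,0],-0.1]]'

```text
clock: 5.88
position: [0.4567, 0.0541, 0.1153]
tool_rot: [3.142, -0.0, -2.709]
force: [-0.1, 1.9, 0.0]
grip_width: 0.0338
```

Call:
servo_tool --targets '[[[0,-0.03,0],-0.1]]'

```text
clock: 6.0
position: [0.4574, 0.0527, 0.1153]
tool_rot: [3.142, -0.0, -2.7]
force: [-1.5, 3.2, 0.1]
grip_width: 0.0344
```

Call:
servo_tool --targets '[[[0,-0.02,0],0]]'

```text
clock: 6.12
position: [0.4578, 0.0518, 0.1153]
tool_rot: [3.142, -0.0, -2.701]
force: [-1.5, 2.5, 0.2]
grip_width: 0.0343
```

Call:
servo_tool --targets '[[[0,-0.02,0],-0.1]]'

```text
clock: 6.25
position: [0.4583, 0.0509, 0.1153]
tool_rot: [3.142, -0.0, -2.692]
force: [-0.3, 1.7, 0.6]
grip_width: 0.034
```

Call:
servo_tool --targets '[[[0,-0.02,0],-0.1]]'

```text
clock: 6.38
position: [0.4586, 0.0502, 0.1153]
tool_rot: [3.141, -0.0, -2.683]
force: [-2.3, 5.6, 0.8]
grip_width: 0.034
```

Call:
servo_tool --targets '[[[0,-0.02,0],-0.1]]'

```text
clock: 6.5
position: [0.4589, 0.0497, 0.1153]
tool_rot: [3.141, -0.0, -2.673]
force: [-4.2, 10.4, 1.4]
grip_width: 0.0341
```

Call:
servo_tool --targets '[[[0,-0.02,0],0]]'

```text
clock: 6.62
position: [0.4591, 0.0493, 0.1153]
tool_rot: [3.14, -0.0, -2.673]
force: [-6.8, 12.1, 3.2]
grip_width: 0.034
```

Call:
servo_tool --targets '[[[0,0,0],0],[[0,0,0],0]]'

```text
clock: 6.88
position: [0.4591, 0.0493, 0.1153]
tool_rot: [3.14, -0.0, -2.673]
force: [-5.5, 11.4, 1.9]
grip_width: 0.0341
```

Call:
servo_tool --targets '[[[0,0.06,0],0],[[0,0.12,0],0],[[0,0,0],0]]' --gripper 0.5

```text
clock: 7.25
position: [0.4554, 0.0566, 0.1154]
tool_rot: [-3.141, 0.0, -2.674]
force: [0.5, -0.6, 0.5]
grip_width: 0.0639
```

```bash
python3 - <<'E'
from h import *
for n in ["wrist","scene","top"]: cv2.imwrite(f"pics/{n}3.png",bot.grab_frame(n))
s=cv2.imread("pics/scene3.png");t=cv2.imread("pics/top3.png")
a=cv2.resize(s[80:260,220:400],None,fx=3,fy=3,interpolation=cv2.INTER_CUBIC)
b=cv2.resize(t[100:235,130:265],None,fx=4,fy=4,interpolation=cv2.INTER_CUBIC)
cv2.imwrite("pics/c3.png",a);cv2.imwrite("pics/d3.png",b)
E
```

```text
(no output)
```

View pics/c3.png

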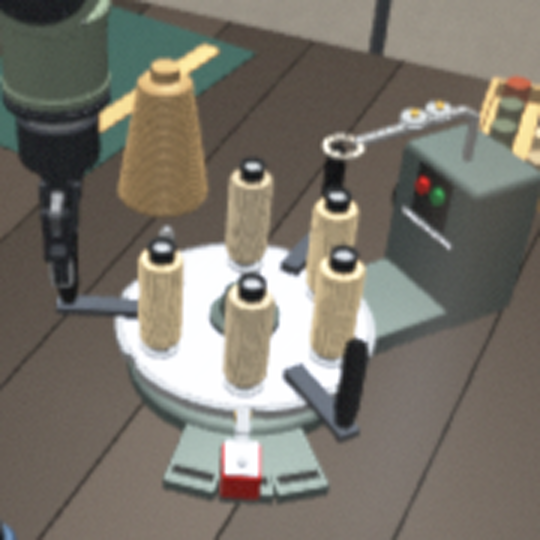

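View pics/d3.png

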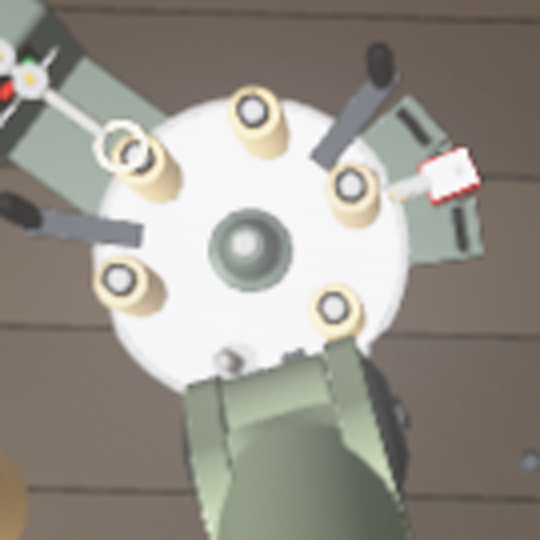

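Call:
servo_tool --targets '[[[0,0,-0.9],0],[[0,0,-0.9],0],[[0,0,-0.8],0],[[0,0,0],0]]' --gripper 1

```text
clock: 7.9
position: [0.4568, 0.0563, 0.2479]
tool_rot: [-3.14, 0.005, -2.675]
force: [-0.4, 0.2, -1.0]
grip_width: 0.0854
```

```bash
python3 - <<'E'
from h import *
import json
c=bot.get_calibration("wrist"); im=bot.grab_frame("wrist")
cv2.imwrite("pics/w4.png",im); json.dump({k:np.array(v).tolist() for k,v in c.items()},open("w4.json","w"))
o=bot.observe();print(o["position"],o["tool_rot"],o["clock"])
E
```

```text
[0.456  0.0562 0.2462] [-3.1409  0.0022 -2.675 ] 7.95
```

View pics/w4.png

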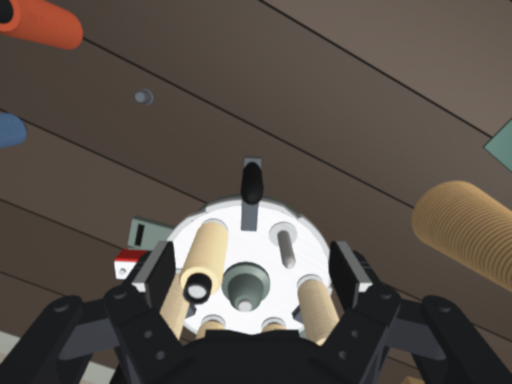

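Call:
servo_tool --targets '[[[-0.5,0.6,0],0],[[-0.5,0.6,0],0],[[0,0,0],0],[[0,0,0],0]]'

```text
clock: 8.45
position: [0.4727, 0.1318, 0.2443]
tool_rot: [-3.142, -0.002, -2.675]
force: [-0.3, -0.4, -0.4]
grip_width: 0.0854
```

```bash
python3 - <<'E'
from h import *
import json
c=bot.get_calibration("wrist"); im=bot.grab_frame("wrist")
cv2.imwrite("pics/w5.png",im); json.dump({k:np.array(v).tolist() for k,v in c.items()},open("w5.json","w"))
a=cv2.imread("pics/w4.png")[190:310,160:340]; b=im[150:310,140:340]
cv2.imwrite("pics/w4c.png",cv2.resize(a,None,fx=4,fy=4,interpolation=cv2.INTER_CUBIC))
cv2.imwrite("pics/w5c.png",cv2.resize(b,None,fx=3.5,fy=3.5,interpolation=cv2.INTER_CUBIC))
E
```

```text
(no output)
```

View pics/w4c.png

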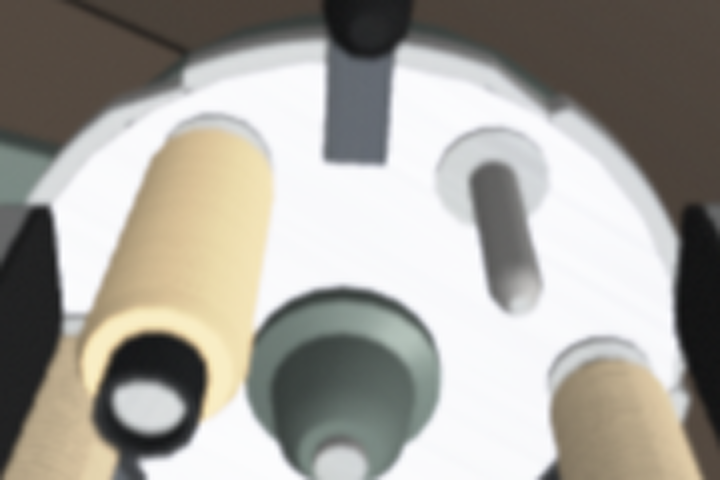

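View pics/w5.png

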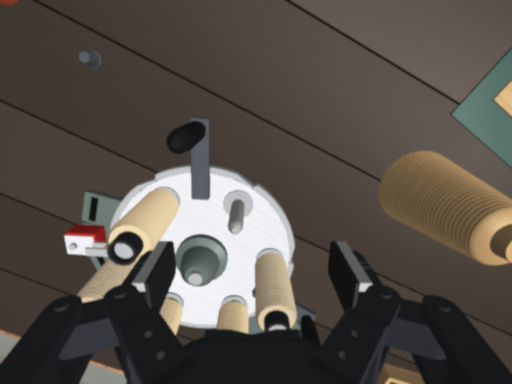

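View pics/w5c.png

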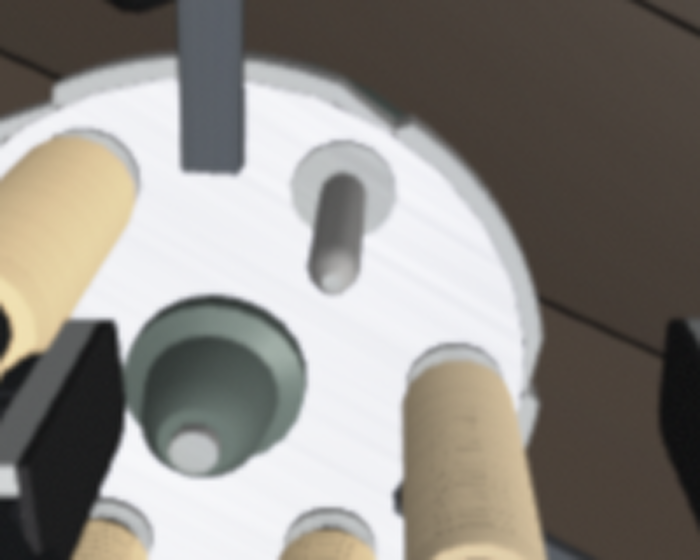

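```bash
cat > m2.py <<'E'
from h import *
import json
A=json.load(open("w4.json"));B=json.load(open("w5.json"))
a=lambda u,v:(160+(u-1.5)/4,190+(v-1.5)/4)
b=lambda u,v:(140+(u-1.25)/3.5,150+(v-1.25)/3.5)
for n,p,q,z in [("tip",(518,297),(334,280),.134),("flange",(492,175),(343,189),.064),("hub",(340,460),(192,450),.110)]:
    print(n,*tri(ray(A,*a(*p)),ray(B,*b(*q))),onz(A,*a(*p),z),onz(B,*b(*q),z))
E
python3 m2.py
```

```text
tip [0.5289 0.1415 0.1266] [np.float64(0.0006005416122518238), np.float64(0.0006005416122519635)] [0.5241 0.138  0.134 ] [0.5258 0.1401 0.134 ]
flange [0.5267 0.1398 0.0601] [np.float64(0.0005309473967987022), np.float64(0.0005309473967987546)] [0.5244 0.1384 0.064 ] [0.5257 0.1392 0.064 ]
hub [0.6208 0.129  0.1082] [np.float64(0.0010108511827982755), np.float64(0.0010108511827982458)] [0.618  0.1281 0.11  ] [0.6206 0.1287 0.11  ]
```

Call:
servo_tool --targets '[[[0.46,-0.9,0],0],[[0.46,-0.9,0],0],[[0.46,-0.9,0],0],[[0.46,-0.9,0],0],[[0.46,-0.9,0],0],[[0.46,-0.9,0],0],[[0.46,-0.9,0],0],[[0.46,-0.9,0],0],[[0.46,-0.9,0],0],[[0.46,-0.9,0],0],[[0,0,0],0],[[0,0,0],0]]'

```text
clock: 10.0
position: [0.4698, -0.3656, 0.2446]
tool_rot: [3.14, -0.001, -2.675]
force: [-0.8, 0.4, 0.1]
grip_width: 0.0855
```

```bash
cat > snap.py <<'E'
import sys,json
from h import *
n=sys.argv[1]
c=bot.get_calibration("wrist"); im=bot.grab_frame("wrist")
cv2.imwrite(f"pics/{n}.png",im); json.dump({k:np.array(v).tolist() for k,v in c.items()},open(n+".json","w"))
o=bot.observe();print(o["position"],o["tool_rot"],o["clock"],o["qpos"])
E
python3 snap.py w6
```

```text
[ 0.4704 -0.3647  0.2448] [ 3.1405 -0.0013 -2.6736] 10.05 [ 0.6902  0.4653 -0.1849  1.6589  0.0971  1.028   2.513 ]
```

View pics/w6.png

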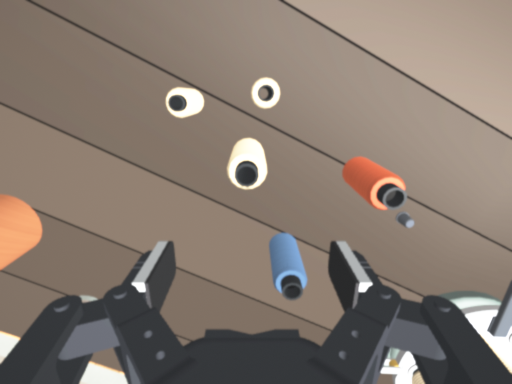

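Call:
servo_tool --targets '[[[0,0,0],1],[[0,0,0],1],[[0,0,0],1],[[0,0,0],1],[[0,0,0],1],[[0,0,0],1],[[0,0,0],1],[[0,0,0],1],[[0,0,0],0],[[0,0,0],0]]'

```text
clock: 11.3
position: [0.4711, -0.3645, 0.2452]
tool_rot: [-3.141, -0.001, 2.915]
force: [0.5, -0.1, 0.2]
grip_width: 0.085
```

```bash
python3 snap.py w7; python3 - <<'E'
from h import *
a=cv2.imread("pics/w6.png")[120:210,200:300];b=cv2.imread("pics/w7.png")[120:250,180:320]
cv2.imwrite("pics/w6c.png",cv2.resize(a,None,fx=5,fy=5,interpolation=cv2.INTER_CUBIC))
cv2.imwrite("pics/w7c.png",cv2.resize(b,None,fx=5,fy=5,interpolation=cv2.INTER_CUBIC)[:600])
E
```

```text
[ 0.4709 -0.3647  0.2451] [-3.1411 -0.0011  2.9139] 11.35 [ 0.5763  0.4606 -0.0244  1.6645  0.0137  1.0175  1.8904]
```

View pics/w6c.png

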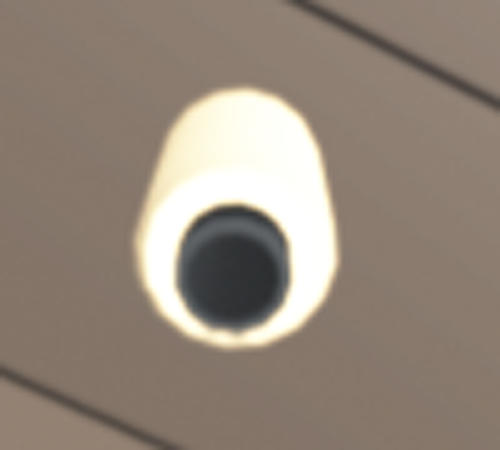

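View pics/w7c.png

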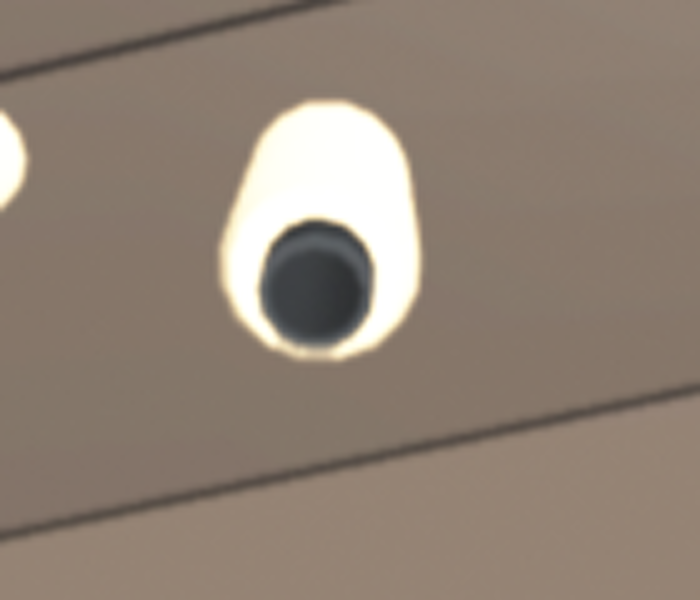

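```bash
python3 - <<'E'
from h import *
import json
A=json.load(open("w6.json"));B=json.load(open("w7.json"))
p=(200+(233-2)/5,120+(276-2)/5);q=(180+(316-2)/5,120+(294-2)/5)
print(tri(ray(A,*p),ray(B,*q)),onz(A,*p,.12),onz(B,*q,.12))
T=bot.get_calibration("top");S=bot.get_calibration("scene")
rs=[ray(A,*p),ray(B,*q),ray(T,346.4,211.4),ray(S,148.1,272.1)]
P=tri(*rs); print(P)
y=2.914; d=P[0][:2]-np.array([.4709,-.3647]); print(d@[np.cos(y),np.sin(y)]/.05,d@[np.sin(y),-np.cos(y)]/.05)
E
```

```text
(array([ 0.4676, -0.3718,  0.1214]), [np.float64(0.00014690549517327837), np.float64(0.00014690549517321503)]) [ 0.4678 -0.3717  0.12  ] [ 0.4682 -0.3719  0.12  ]
(array([ 0.4687, -0.3718,  0.1182]), [np.float64(0.000509735538418039), np.float64(0.00028246334339771786), np.float64(0.000831525290490356), np.float64(0.0009257098592592814)])
0.011147325006199317 -0.1490210887045243
```

Call:
servo_tool --targets '[[[0.02,-0.15,0],0],[[0,0,0.5],0],[[0,0,0.8],0],[[0,0,0.8],0],[[0,0,0.8],0],[[0,0,0.5],0],[[0,0,0.18],0],[[0,0,0],0]]'

```text
clock: 12.35
position: [0.4677, -0.3727, 0.0662]
tool_rot: [-3.141, -0.001, 2.911]
force: [0.1, -0.3, 0.3]
grip_width: 0.0851
```

Call:
servo_tool --targets '[[[0,0,0],0],[[0,0,0],0],[[0,0,0],0],[[0,0,0],0],[[0,0,0],0],[[0,0,0],0]]' --gripper -1 --newtons 30

```text
clock: 13.1
position: [0.4683, -0.3727, 0.0669]
tool_rot: [-3.141, 0.0, 2.911]
force: [-0.7, 0.7, 6.3]
grip_width: 0.0428
```

Call:
servo_tool --targets '[[[0,0,-0.2],0],[[0,0,-0.6],0],[[0,0,-0.8],0],[[0,0,-0.8],0],[[0,0,-0.8],0],[[0,0,-0.6],0],[[0,0,-0.2],0],[[0,0,0],0],[[0,0,0],0]]'

```text
clock: 14.22
position: [0.4676, -0.372, 0.2648]
tool_rot: [3.141, -0.003, 2.911]
force: [-0.8, -0.1, -1.7]
grip_width: 0.0433
```

```bash
python3 snap.py w8; python3 -c "
from h import *
cv2.imwrite('pics/s8.png',bot.grab_frame('scene'))"
```

```text
[ 0.4677 -0.372   0.2648] [ 3.1413 -0.003   2.9113] 14.275 [ 0.5876  0.446  -0.0215  1.6345  0.0114  1.0642  1.9032]
```

View pics/w8.png

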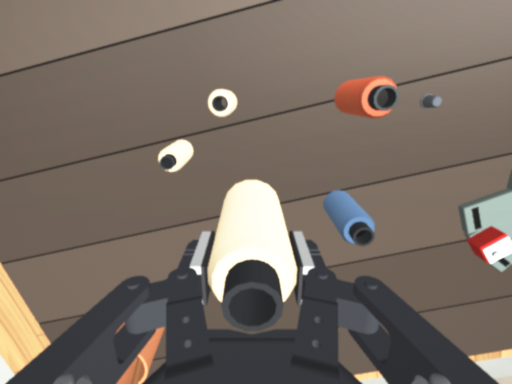

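View pics/s8.png

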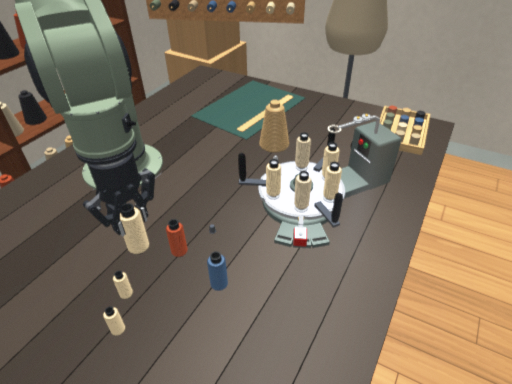

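```bash
python3 - <<'E'
from h import *
import json
im=cv2.imread("pics/w8.png")[170:340,190:310]
cv2.imwrite("pics/w8c.png",cv2.resize(im,None,fx=3.5,fy=3.5,interpolation=cv2.INTER_CUBIC))
A=json.load(open("w8.json"))
ax=np.array([.4677,-.372]);f=.2648-.0669
# overlay model circles
def circ(r,z): return np.array([proj(A,(ax[0]+r*np.cos(t),ax[1]+r*np.sin(t),f+z)) for t in np.linspace(0,2*np.pi,60)])
for nm,r,z in [("top",.013,.12),("hole",.01,.12),("yarntop",.022,.104),("yarnbot",.022,.008)]:
    c=circ(r,z); print(nm,c.min(0),c.max(0))
    cv2.polylines(im,[np.round((c-[190,170])*8).astype(np.int32)],True,(0,255,0),1,shift=3)
cv2.imwrite("pics/w8d.png",cv2.resize(im,None,fx=3.5,fy=3.5,interpolation=cv2.INTER_CUBIC))
E
```

```text
top [217.5906 281.3065] [279.9586 331.333 ]
hole [224.7892 287.4709] [272.7536 325.931 ]
yarntop [202.5497 241.1129] [295.645  318.6987]
yarnbot [222.8413 178.1732] [277.2372 228.533 ]
```

View pics/w8d.png

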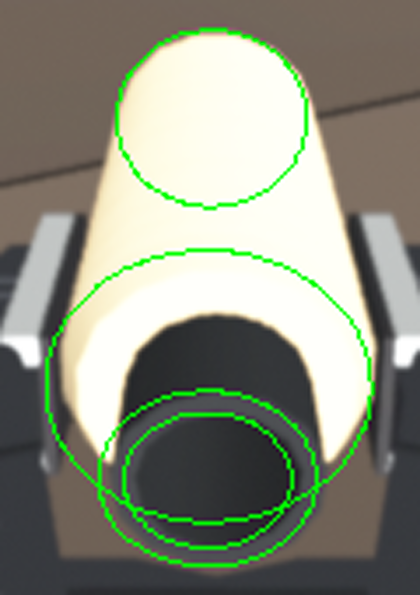

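```bash
python3 - <<'E'
from h import *
t=bot.grab_frame("top");cv2.imwrite("pics/t9.png",t)
cv2.imwrite("pics/t9c.png",cv2.resize(t[110:220,140:250],None,fx=5,fy=5,interpolation=cv2.INTER_CUBIC))
s=cv2.imread("pics/s8.png")
cv2.imwrite("pics/s9c.png",cv2.resize(s[120:230,235:355],None,fx=5,fy=5,interpolation=cv2.INTER_CUBIC))
E
```

```text
(no output)
```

View pics/t9c.png

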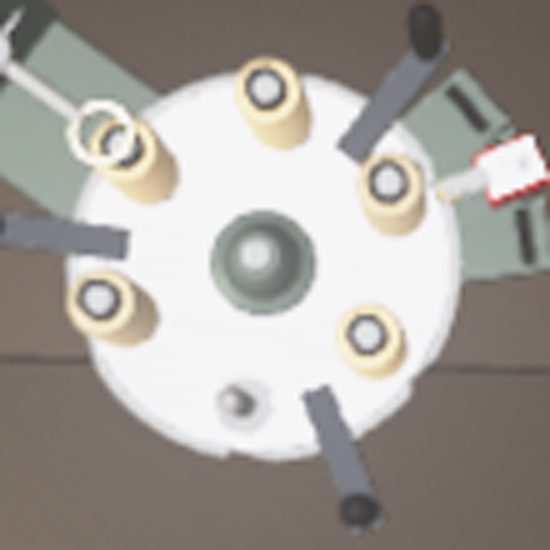

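View pics/s9c.png

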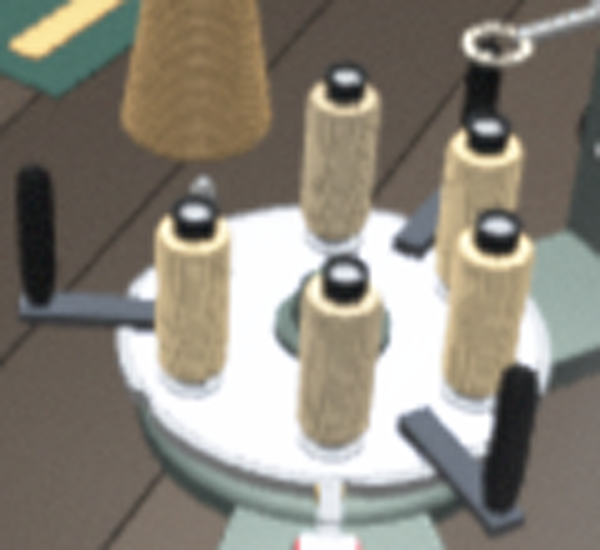

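```bash
python3 - <<'E'
from h import *
from scipy.optimize import least_squares
T=bot.get_calibration("top");S=bot.get_calibration("scene")
tp=[(367,337),(390,183),(266,88),(118,150),(99,299)];sc=[(195,215),(346,280),(497,232),(488,133),(346,82)]
tu=lambda p:(140+(p[0]-2)/5,110+(p[1]-2)/5); su=lambda p:(235+(p[0]-2)/5,120+(p[1]-2)/5)
M=[];
for a,b in zip(tp,sc):
    p,e=tri(ray(T,*tu(a)),ray(S,*su(b))); M.append(p); print(p,e[0])
M=np.array(M)[:,:2]
def mod(q): th=q[2]+np.deg2rad(60*np.arange(1,6)); return q[:2]+.095*np.c_[np.cos(th),np.sin(th)]
r=least_squares(lambda q:(mod(q)-M).ravel(),[.62,.128,3.03]); print(r.x,np.rad2deg(r.x[2]),r.fun*1e3)
print("spindle",r.x[:2]+.095*np.array([np.cos(r.x[2]),np.sin(r.x[2])]))
p=tri(ray(T,*tu((236,402))),ray(S,*su((203,185))));print("tip",p,onz(T,*tu((236,402)),.134))
print("flange top view",onz(T,*tu((243,402)),.064))
E
```

```text
[0.5638 0.0518 0.1763] 0.0006029131563158424
[0.6594 0.0404 0.1746] 0.000615001045583566
[0.7156 0.1178 0.175 ] 0.00038475811583279953
[0.6758 0.2078 0.1727] 0.00040941735226799556
[0.5828 0.2153 0.1755] 6.445385507458632e-05
[0.6206 0.1286 3.0349] 173.88778774004516 [ 0.766   0.0598 -0.3269  1.3545 -0.5349  0.7582  0.7716 -2.418  -0.6757
  0.2456]
spindle [0.5261 0.1388]
tip (array([0.5258, 0.1361, 0.1301]), [np.float64(0.0014854816117206091), np.float64(0.0014854816117203771)]) [0.5243 0.1349 0.134 ]
flange top view [0.5285 0.1384 0.064 ]
```

Call:
servo_tool --targets '[[[0.05,0.4,-0.06],0],[[0.11,0.93,-0.04],0],[[0.11,0.93,0],0],[[0.11,0.93,0],0],[[0.11,0.93,0],0],[[0.11,0.93,0],0],[[0.11,0.93,0],0],[[0.11,0.93,0],0],[[0.11,0.93,0],0],[[0.11,0.93,0],0],[[0.11,0.93,0],0],[[0.05,0.5,0],0]]'

```text
clock: 15.88
position: [0.5252, 0.1413, 0.2708]
tool_rot: [3.141, -0.002, 2.914]
force: [-1.0, 0.3, -2.2]
grip_width: 0.0431
```

Call:
servo_tool --targets '[[[0,0,0],0],[[0,0,0],0],[[0,0,0],0]]'

```text
clock: 16.25
position: [0.526, 0.1371, 0.271]
tool_rot: [-3.141, -0.001, 2.91]
force: [0.1, 0.0, -2.3]
grip_width: 0.0433
```

```bash
python3 snap.py w10; python3 -c "
from h import *
s=bot.grab_frame('scene');cv2.imwrite('pics/s10.png',s);cv2.imwrite('pics/s10c.png',cv2.resize(s[60:230,215:385],None,fx=3.5,fy=3.5,interpolation=cv2.INTER_CUBIC))"
```

```text
[0.526  0.1372 0.271 ] [-3.141  -0.0011  2.9102] 16.3 [-0.192   0.3573 -0.2258  1.7596  0.0909  1.0361  0.8889]
```

View pics/w10.png

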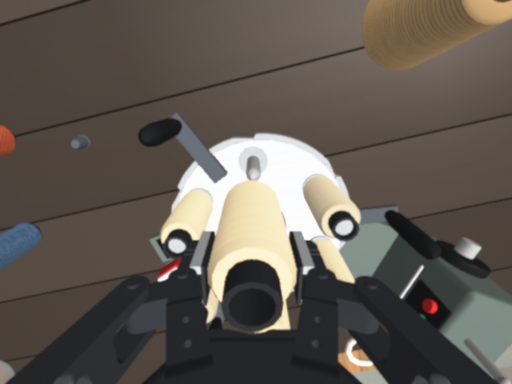

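View pics/s10c.png

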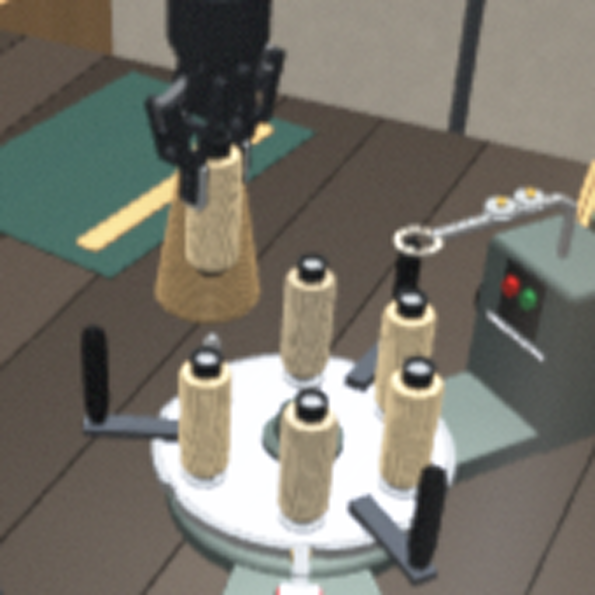

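```bash
python3 - <<'E'
from h import *
import json
im=cv2.imread("pics/w10.png")[120:340,170:330].copy()
A=json.load(open("w10.json"))
def circ(a,r,z): return np.array([proj(A,(a[0]+r*np.cos(t),a[1]+r*np.sin(t),z)) for t in np.linspace(0,2*np.pi,60)])
f=.2711-.0669; a=(.526,.1372); s=(.526,.1383)
for aa,r,z,col in [(a,.013,f+.12,(0,255,0)),(a,.022,f+.104,(0,255,0)),(a,.022,f+.008,(0,255,0)),(s,.02,.064,(255,0,0)),(s,.0085,.124,(0,0,255)),(s,.0085,.07,(0,0,255))]:
    cv2.polylines(im,[np.round((circ(aa,r,z)-[170,120])*8).astype(np.int32)],True,col,1,shift=3)
cv2.imwrite("pics/w10d.png",cv2.resize(im[:110],None,fx=5,fy=5,interpolation=cv2.INTER_CUBIC))
cv2.imwrite("pics/w10e.png",cv2.resize(cv2.imread("pics/w10.png")[120:230,170:330],None,fx=5,fy=5,interpolation=cv2.INTER_CUBIC))
E
```

```text
(no output)
```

View pics/w10d.png

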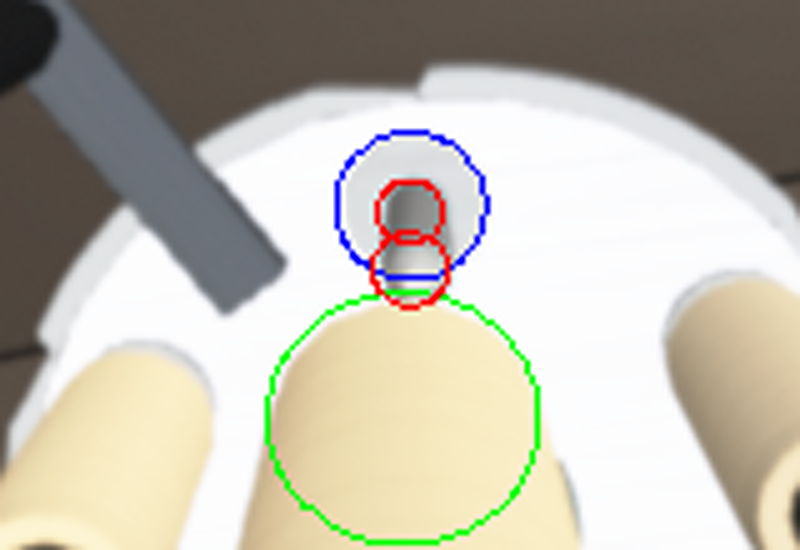

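View pics/w10e.png

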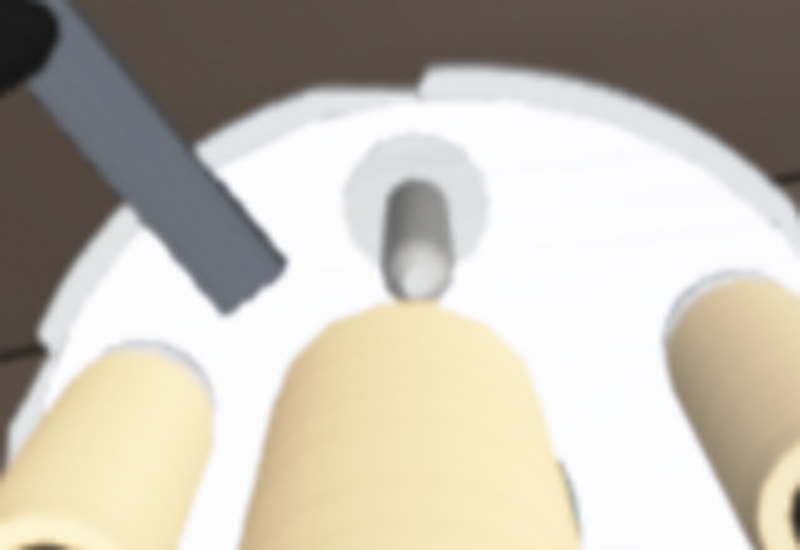

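Call:
servo_tool --targets '[[[0.01,0.02,0.1],0],[[0,0,0.3],0],[[0,0,0.3],0],[[0,0,0.3],0],[[0,0,0.2],0],[[0,0,0.1],0],[[0,0,0],0]]'

```text
clock: 17.23
position: [0.5257, 0.139, 0.2057]
tool_rot: [-3.141, -0.001, 2.911]
force: [-0.6, 0.0, -1.0]
grip_width: 0.0432
```

```bash
python3 snap.py w11; python3 - <<'E'
from h import *
import json
im=cv2.imread("pics/w11.png")
cv2.imwrite("pics/w11c.png",cv2.resize(im[110:230,170:330],None,fx=5,fy=5,interpolation=cv2.INTER_CUBIC))
s=bot.grab_frame('scene');cv2.imwrite('pics/s11c.png',cv2.resize(s[90:190,230:330],None,fx=5,fy=5,interpolation=cv2.INTER_CUBIC))
E
```

```text
[0.5258 0.1391 0.2061] [-3.1414 -0.001   2.9112] 17.275 [-0.2022  0.4301 -0.2202  1.8329  0.1168  0.892   0.8638]
```

View pics/w11c.png

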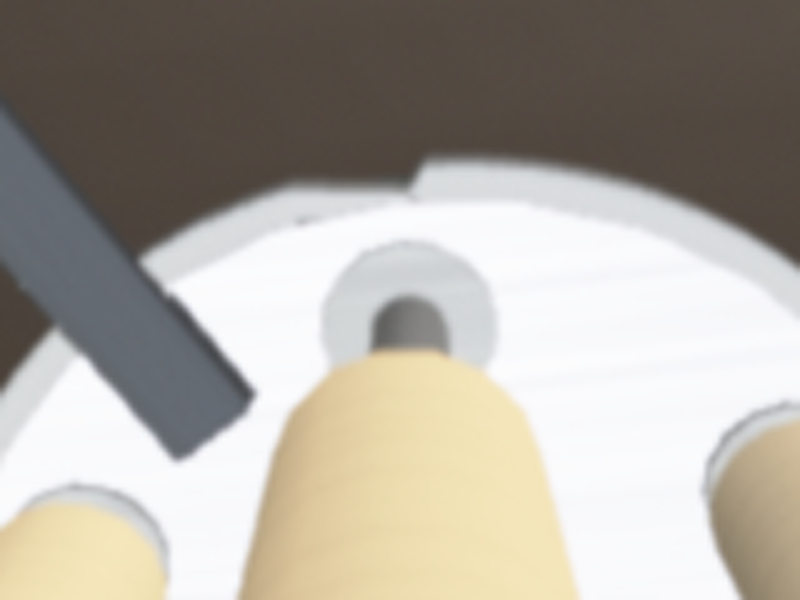

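View pics/s11c.png

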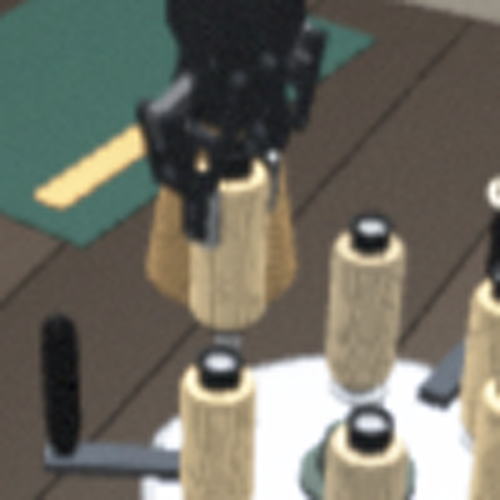

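Call:
servo_tool --targets '[[[0,0,0.08],0],[[0,0,0.08],0],[[0,0,0.08],0],[[0,0,0.08],0]]'

```text
clock: 17.82
position: [0.5257, 0.139, 0.1896]
tool_rot: [-3.141, -0.001, 2.911]
force: [1.0, 0.5, -1.6]
grip_width: 0.0428
```

Call:
servo_tool --targets '[[[0,0,0.08],0],[[0,0,0.08],0],[[0,0,0.08],0],[[0,0,0.08],0]]'

```text
clock: 18.32
position: [0.5257, 0.139, 0.1736]
tool_rot: [-3.141, -0.001, 2.911]
force: [0.5, -0.1, -1.5]
grip_width: 0.0432
```

Call:
servo_tool --targets '[[[0,0,0.1],0],[[0,0,0.1],0],[[0,0,0.1],0],[[0,0,0.1],0]]'

```text
clock: 18.82
position: [0.5257, 0.139, 0.1535]
tool_rot: [-3.141, -0.001, 2.911]
force: [0.7, -0.2, -0.7]
grip_width: 0.0432
```

Call:
servo_tool --targets '[[[0,0,0.1],0],[[0,0,0.1],0],[[0,0,0.08],0],[[0,0,0.06],0]]'

```text
clock: 19.32
position: [0.5256, 0.139, 0.1366]
tool_rot: [-3.141, -0.001, 2.911]
force: [0.3, 0.5, -1.3]
grip_width: 0.0428
```

Call:
servo_tool --targets '[[[0,0,0.03],0],[[0,0,0.03],0]]'

```text
clock: 19.58
position: [0.5257, 0.139, 0.1339]
tool_rot: [-3.141, -0.001, 2.911]
force: [0.8, -0.6, -1.2]
grip_width: 0.0432
```

Call:
servo_tool --targets '[[[0,0,0.03],0],[[0,0,0.02],0]]'

```text
clock: 19.82
position: [0.5257, 0.139, 0.1314]
tool_rot: [-3.141, -0.001, 2.911]
force: [0.1, -0.2, -0.9]
grip_width: 0.0432
```

Call:
servo_tool --targets '[[[0,0,0.02],0]]'

```text
clock: 19.95
position: [0.5259, 0.139, 0.1308]
tool_rot: [-3.141, -0.001, 2.911]
force: [-2.9, -2.2, 16.2]
grip_width: 0.0429
```

Call:
servo_tool --targets '[[[0,0,0.02],0]]'

```text
clock: 20.08
position: [0.5263, 0.139, 0.1306]
tool_rot: [3.141, 0.0, 2.911]
force: [-6.2, -3.3, 32.1]
grip_width: 0.0432
```

Call:
servo_tool --targets '[[[0,0,-0.03],0],[[0,0,0],0]]'

```text
clock: 20.32
position: [0.5257, 0.139, 0.131]
tool_rot: [-3.141, -0.001, 2.911]
force: [0.1, 0.6, 0.9]
grip_width: 0.0432
```

Call:
servo_tool --targets '[[[0,0,0],0],[[0,0,0],0],[[0,0,0],0],[[0,0,0],0]]' --gripper 0.7

```text
clock: 20.82
position: [0.5256, 0.139, 0.1309]
tool_rot: [-3.141, -0.001, 2.911]
force: [0.3, -0.3, -0.3]
grip_width: 0.0726
```

```bash
python3 snap.py w12; python3 - <<'E'
from h import *
s=bot.grab_frame('scene');cv2.imwrite('pics/s12c.png',cv2.resize(s[90:250,220:380],None,fx=3.7,fy=3.7,interpolation=cv2.INTER_CUBIC))
print(bot.observe()["force"])
E
```

```text
[0.5256 0.139  0.1309] [-3.1412 -0.0013  2.9113] 20.875 [-0.2177  0.5326 -0.2033  1.8962  0.1539  0.7291  0.8318]
[-0.1322 -0.4947 -0.1052]
```

View pics/w12.png

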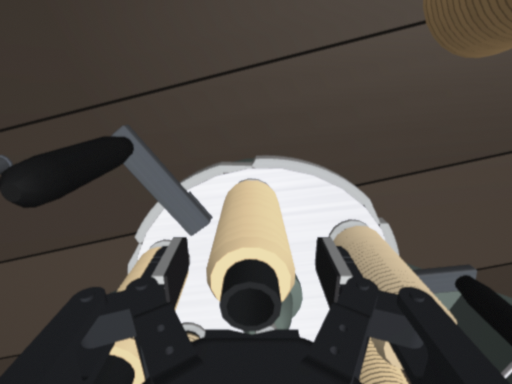

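View pics/s12c.png

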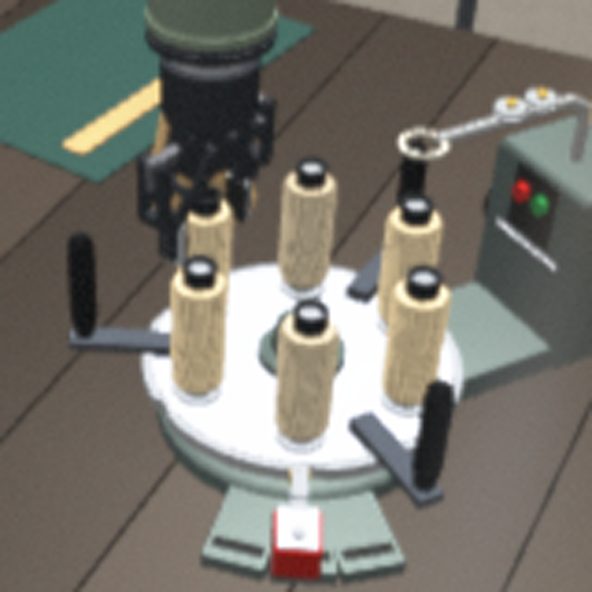

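Call:
servo_tool --targets '[[[0,0,-0.1],0],[[0,0,-0.4],0],[[0,0,-0.6],0],[[0,0,-0.8],0],[[0,0,-0.8],0],[[0,0,-0.5],0],[[0.8,0,0],0],[[0.8,0,0],0],[[0,0,0],0],[[0,0,0],0]]'

```text
clock: 22.18
position: [0.4485, 0.1572, 0.2914]
tool_rot: [3.142, -0.0, 2.911]
force: [-0.2, -0.4, 0.4]
grip_width: 0.0726
```

```bash
python3 snap.py w13; python3 - <<'E'
from h import *
s=bot.grab_frame('scene');cv2.imwrite('pics/s13c.png',cv2.resize(s[100:230,235:355],None,fx=4.5,fy=4.5,interpolation=cv2.INTER_CUBIC))
cv2.imwrite('pics/s13.png',s);t=bot.grab_frame('top');cv2.imwrite("pics/t13.png",t)
cv2.imwrite("pics/t13c.png",cv2.resize(t[110:220,140:250],None,fx=5,fy=5,interpolation=cv2.INTER_CUBIC))
print(bot.observe()["force"])
a=cv2.imread("pics/s8.png")
E
```

```text
[0.4486 0.1571 0.2912] [-3.1415 -0.0008  2.9107] 22.225 [-0.2406  0.2239 -0.2622  1.8933  0.0666  1.0335  0.8092]
[-0.4012 -0.738  -0.5769]
```

View pics/w13.png

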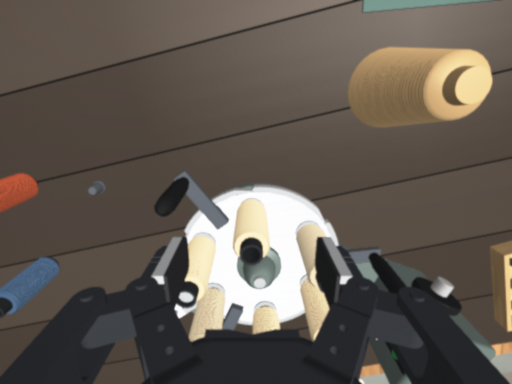

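View pics/s13c.png

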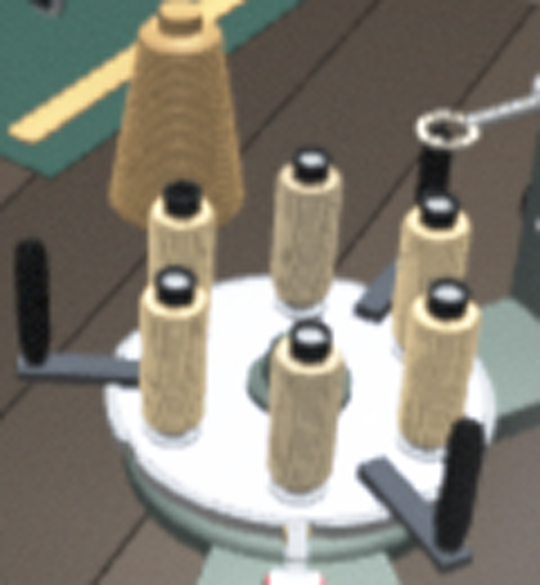

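View pics/t13c.png

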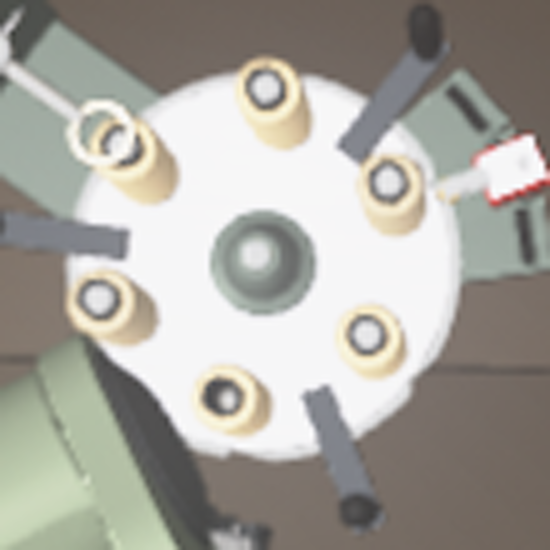

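```bash
python3 - <<'E'
from h import *
T=bot.get_calibration("top");S=bot.get_calibration("scene")
for n,a,b in [("cream",(222,398),(183,198)),("nbr",(367,337),(176,283)),("E",(99,299),(312,164))]:
    print(n,tri(ray(T,140+(a[0]-2)/5,110+(a[1]-2)/5),ray(S,235+(b[0]-1.75)/4.5,100+(b[1]-1.75)/4.5)))
a=cv2.imread("pics/t9.png").astype(int);b=cv2.imread("pics/t13.png").astype(int)
d=np.abs(a-b).max(2); print("turret right half diff",d[110:200,195:262].max(), "others", d[165:235,255:320].max())
bot.job_done()
E
```

```text
cream (array([0.5246, 0.139 , 0.1749]), [np.float64(0.0005801072052831242), np.float64(0.000580107205283229)])
nbr (array([0.564 , 0.0519, 0.1767]), [np.float64(0.0007851529964556554), np.float64(0.0007851529964554845)])
E (array([0.583 , 0.2154, 0.1753]), [np.float64(0.00013887029851269688), np.float64(0.000138870298512745)])
turret right half diff 38 others 5
the job is handed in; nothing more can be done
```

The turret is home in the next notch and the cream spool is fully down on the once-empty spindle. I let it go and handed the job in at about 22 s.

**Turret:** I pushed the near handle round on its arc with the jaws straddling it. Force was about 6 N on the rim and 0–3 N on the ramp. It then came up firm, rising to about 14 N over roughly 1.5 mm of travel, so I stopped there and backed off.

**Spool:** I gripped the largest of the three cream spools and lowered it over the spindle at 40 mm/s or less. Force stayed below about 2 N until it met the flange at the expected height. I overran that contact slightly, to 32 N, eased off to about 1 N, then opened the jaws and withdrew.

**Last checks:**
- **Spool height:** its top measured 0.175 m in two views, against 0.175–0.177 m for the seated spools. It looks upright and about 1.5 mm from the measured spindle position, within measuring error.
- **Turret position:** by eye, it stands the same in the top view before and after placing. The picture comparison of the turret area was not clean, with a difference of up to 38 grey levels that I did not look into.
- **Roller:** I could not measure its depth directly. That it is at the bottom rests on the firm stop, on the ramp length felt (about 29 mm at the handle, 27 expected) and on the pictures.
- **Loose items:** the strip of the top view with the rust spool, the thimble and most of the blue spool did not change during placing. The cone was checked only by eye.
- **Robot:** the gripper is clear and its force reading is near zero.

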